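Set the jar's shaker to high and start it

ROBOT

A 6-joint arm with a two-finger parallel gripper is mounted at the origin on a cart in front of the work surface, level with it; the furniture and walls round the work are solid. World frame = base frame: x ahead of the robot, y to its left, z up, the work surface at z = 0. Lengths are in m, angles in rad, forces in N, time in s.
With the tool pointing down it reaches from about 0.375 to 0.975 m from the base axis. Payload 3.8 kg.
Tool frame: the origin (TCP) lies at the very end of the fingers, on their centre line; the grasp point (between the pads) lies 19 mm behind it; z points along the fingers, y is the line along which they close (so a half turn about z gives the same grasp; the last joint's range is limited). The gripper opens to 85 mm and grips with 20 to 120 N. Pads are 22 mm wide; open, the fingers measure 114 mm over their backs; the gripper's body (76 mm by 85 mm) begins 54 mm behind the grasp point. The pads swing forward as they close: fully open they stand 13 mm farther back than shut.
Start: joints at [-0.037, 0.264, 1.604, -0, 1.274, -0.037], TCP at [0.675, -0, 0.231] pointing down, gripper open.
Joint ranges: [-2.63, 2.63], [-0.94, 2.18], [0.31, 2.57], [-1.31, 4.45], [0, 2.66], [-2.55, 2.55]. Speed limits (rad/s): [2.57, 2.57, 3.14, 3.14, 3.14, 3.14].

INTERFACE

Orientations are given as a rotation vector (axis times angle).
In Python, from workcell import monitor, viewer, job gives the robot as it stands. The module is installed in compiled form; this text tells all that it offers.
- The arm moves only by the tool step_arm, never from a script. Its argument "series" is one flat list of numbers, 4 for each row, row after row: the shift along the tool's x, y, z in m, then the turn about the tool's z in rad. A call has 1 to 8 rows; each row is the pose to reach, as a shift and turn from the pose commanded when the call began, along the tool's axes at that moment; what a row does not reach only later rows make up. A row lasts 1/8 s, in which the tool goes at most 62.5 mm and 10.7 degrees, less where a joint would pass 70% of its speed; a pose out of reach is approached as far as the arm can. A call with a gripper value outside its range is refused whole. "gripper" is the opening, from 0 (shut) to 1 (fully open), set as the call begins (left out, the last holds). The fingers move at their own pace and stop on an object; "newtons" is the grip in N (left out, the last holds). Time passes only in rows, so rows that repeat a pose let the fingers close. It gives the time, the measured TCP pose, the force, the opening and the grip force at its end, in the units of the state.
- monitor.read_state(): the state, without advancing time (a new reading comes with each control period).
- viewer.read_camera(name): name is "scene" or "side" or "wrist"; returns a dict with "image" (400x640x3 uint8, red, green, blue), "intrinsics" (3x3 intrinsics, pixels), "T" (4x4, takes a point from camera to world coordinates); the wrist camera has in their place "hand_eye" (4x4, takes a point from camera to tool coordinates, whose origin is the TCP and whose axes are the flange's). Camera axes: x right, y up, looking along -z (the intrinsics and any distortion apply to the point x, -y, -z); pixel columns grow to the right and rows downward; lengths in m; the calibration is good to about 2 mm. The wrist camera is an equidistant fisheye: a pixel r from the principal point sees the ray r / f radians off the axis. A picture is of the moment at which its call begins: read the wrist's pose just before it. There is no depth.
- job.finish_job(): hands the job in; it is judged then, once.
Trained networks look in a picture, given as the dict that the camera call returned (one of the last four; its "shot" number tells which), for a name from the list of things; names that differ only in an ending like _2 or _b are one class to them, and where a whole thing is asked for, a point or a joint stands for the part that bears it (a point fixed in the world has none). Each returns a list of dicts, best first, with "score" (0 to 1); they miss things now and then, are a little off and sometimes report something else, mostly with a low value. They report only what shows in the picture. A call takes as long as a camera call. They do not tell look-alikes from the thing itself.
- viewer.boxes_of(picture, label): "extent" ([centre column, centre row, width, height] in pixels, round what is visible of it).
- viewer.spot_point(picture, label): "point" ([column, row] in pixels: a listed point, or the origin of a listed thing).
The state is a dict: "time": time; "q": joint angles; "joint_vel": joint speeds; "joint_torque": joint torques, N m; "tool_pos": TCP position; "tcp_rot": TCP orientation; "wrist_force": force on the tool from outside, world axes, zero at the start; "torque": the same for the moment, N m; "width": opening from 0.0 (shut) to 1.0 (fully open); "grip_force": force on a finger pad.
Only numpy, scipy, OpenCV 4.12 (cv2) and the standard library are available. Lean on these libraries where they do the work, as an engineer would, in place of code of your own. Each camera call takes 0.05 s, during which the arm holds its last target. There are 200 camera calls.

TASK

On the bench shaker that carries the small round jar, push the speed lever across past its first click stop (low) until it sits at its second, far stop (high); only then press that shaker's round start button fully down and let it come up again. Leave the other shaker's lever and button alone, and do not shift or lift the jar, the dishes on the other shaker, or the tape roll and small carton beside them.

Things in the scene. Friction and masses are not known exactly. Their poses are not given: they have to be found in the camera images.
- shaker: White bench shaker, 180 deep (x), 200 wide (y), top at z 57; carries a small dark-capped jar. Fixed. Origin: centre of the underside; x towards its back, y to its left. Rimmed platform at x -3..87, y -85..85 (floor z 64, rim z 75). Control row at x -58: speed lever (pivot y 40, z 45), round start button (y -65).
- lever (a joint): Speed lever, rad, axis along the shaker's x: 0 = off, leaning to its left (+y); 0.45 = low, upright, first detent; 0.9 = high, leaning right (-y) on the fixed second stop. Sprung detents: leaving one takes 3 to 7 N at the handle until half way to the next (0.23, 0.68 rad), then it snaps on by itself and stays.
- lever_tip (a point): Centre of the lever's black T-handle: a round bar 16 mm thick and 30 mm long, along the shaker's x, on an 8 mm steel shaft, 65 mm from the pivot. In the shaker's frame its centre is at x = -58, and y = 68, z = 104 at off; y = 40, z = 110 at low; y = 12, z = 104 at high.
- start (a joint): Start button, m: 0 = up, 0.006 = fully down, straight down; it springs back up. It begins to move at 1.5 N and is fully down at 5 N.
- start_top (a point): Centre of the top of the round start button (20 mm wide, in a 36 mm black collar 12 mm high); 75 mm over the worktop when up. The handle of the lever at high is 77 mm to its left.
- spare_shaker: White bench shaker, 180 deep (x), 200 wide (y), top at z 57; carries a stack of two petri dishes. Fixed. Origin: centre of the underside; x towards its back, y to its left. Rimmed platform at x -3..87, y -85..85 (floor z 64, rim z 75). Control row at x -58: speed lever (pivot y 40, z 45), round start button (y -65). Not to be used.
- spare_lever (a joint): Lever of the shaker with the dishes; same values and build. It stands at low (0.45) and must stay there.
- spare_start (a joint): Start button of the shaker with the dishes; same build, not to be pressed.
- jar: Small clear round jar with a wide dark screw cap, 41 mm across, 33 high, loose on the platform of the shaker to be set. Origin: centre of its underside.
- dishes: Two stacked clear petri dishes, 62 mm across, 30 high, loose on the other shaker's platform. Origin: centre of the underside.
- tape: Loose roll of white tape, 62x65x19 mm, lying flat on the worktop to one side of the two shakers. Origin: centre of its underside.
- carton: Loose small flat carton, 42x70x12 mm, lying on the worktop to one side of the two shakers. Origin: centre of its underside.
Mind the look-alikes: they are no part of the job. What is shaped like the jar but orange is not meant.

How it is judged:
On the way, in this order (a step that is already met when the one before it is completed fails the run):
1. the speed lever has been pushed past low to the second stop, high (value of joint lever above 0.82 rad), for 0.2 s.
2. the start button is pressed down (value of joint start above 0.0042 m), for 0.1 s.
At the end, for the whole second after the job is handed in: Lever of the jar's shaker at high (over 0.82 rad), its start button pressed after that (over 4.2 mm) and up again; the other lever still at low (0.33 to 0.57 rad), its button up; jar, dishes, tape and carton within 20 mm of where they stood (value of joint lever above 0.82 rad and value of joint each of start, spare_start below 0.0015 m and value of joint spare_lever between 0.33 and 0.57 rad and distance of each of jar, dishes, tape, carton from where it was at the start of the episode below 0.02 m and linear speed of jar below 0.02 m/s); the robot touches nothing.
It fails at once if start pressed before the lever is at high (value of joint start above 0.003 m and value of joint lever below 0.75 rad).
It fails at once if the other shaker's lever is moved out of low (value of joint spare_lever below 0.28 rad or value of joint spare_lever above 0.62 rad).
It fails at once if the other shaker's start button is pressed (value of joint spare_start above 0.003 m).
It fails at once if the jar, dishes, tape or carton are shifted or lifted (distance of any of jar, dishes, tape, carton from where it was at the start of the episode above 0.02 m).
It also fails if it takes over 40 s, if anything falls off the work surface, if the arm or the gripper's body presses on something with over 40 N, if the wrist force passes 120 N, or if a joint passes its speed limit or range.

## Working session

There is one attempt and no reset: what is moved stays moved. The work goes in short steps, Python scripts to look and compute and a tool call to move; the robot and the scene stay as the last step left them, time stands still between calls to the robot, and variables do not carry over. Pictures are saved under pics/ and viewed, at most 10 in all, crops included, and the job is handed in when it is done.

Besides the shell and the picture viewer there is one more tool, called after "Call:" as name(argument=value, ...), one argument or row to a line, values as JSON. step_arm: Moves the arm, as the interface text tells. Its arguments: {"type":"object","properties":{"series":{"type":"array"},"gripper":{"type":"number"},"newtons":{"type":"number"}},"required":["series"]}

```bash
mkdir -p pics
cat > h.py <<'E'
import numpy as np, cv2
from workcell import monitor, viewer, job
def save(p,n): cv2.imwrite('pics/'+n,cv2.cvtColor(p['image'],cv2.COLOR_RGB2BGR))
def ray(p,px):
    K=np.array(p['intrinsics']);T=np.array(p['T'])
    d=np.array([(px[0]-K[0,2])/K[0,0],-(px[1]-K[1,2])/K[1,1],-1]);return T[:3,3],T[:3,:3]@d
def atz(p,px,z):
    o,d=ray(p,px);return o+d*(z-o[2])/d[2]
def proj(p,X):
    K=np.array(p['intrinsics']);T=np.linalg.inv(np.array(p['T']));c=T[:3,:3]@np.array(X)+T[:3,3]
    return np.array([K[0,0]*c[0]/-c[2]+K[0,2],K[1,1]*-c[1]/-c[2]+K[1,2]])
E
python3 - <<'E'
from h import *
np.set_printoptions(precision=3,suppress=True)
s=monitor.read_state();print(s['tool_pos'],s['tcp_rot'])
Z=dict(shaker=0,spare_shaker=0,lever_tip=.104,start_top=.075,jar=.064,dishes=.064,tape=0,carton=0)
im=[]
for n in ['scene','side']:
    p=viewer.read_camera(n);save(p,n+'0.png');im.append(p['image']);print(n,p['T'][:3,3])
    for l,z in Z.items():
        for r in viewer.spot_point(p,l)[:3]: print(l,np.round(r['score'],2),np.round(r['point']),atz(p,r['point'],z))
E
```

```text
[0.674 0.    0.23 ] [-2.22  -2.22   0.002]
scene [0.091 0.936 1.1  ]
shaker 0.93 [293. 266.] [0.546 0.166 0.   ]
spare_shaker 0.6 [332. 193.] [ 0.587 -0.161  0.   ]
lever_tip 0.53 [309. 266.] [0.467 0.216 0.104]
start_top 0.38 [320. 236.] [0.503 0.089 0.075]
jar 0.78 [277. 250.] [0.585 0.184 0.064]
jar 0.75 [240. 246.] [0.682 0.22  0.064]
jar 0.51 [220. 303.] [0.617 0.398 0.064]
dishes 0.75 [317. 189.] [ 0.607 -0.092  0.064]
tape 0.49 [380. 158.] [ 0.523 -0.407  0.   ]
tape 0.43 [277. 247.] [0.622 0.127 0.   ]
carton 0.62 [253. 331.] [0.528 0.394 0.   ]
side [0.077 0.779 0.555]
shaker 0.78 [295. 270.] [0.539 0.17  0.   ]
spare_shaker 0.59 [308. 251.] [0.557 0.084 0.   ]
spare_shaker 0.58 [345. 212.] [ 0.58  -0.151  0.   ]
start_top 0.58 [323. 228.] [0.516 0.077 0.075]
jar 0.79 [197. 301.] [0.588 0.414 0.064]
jar 0.77 [277. 245.] [0.578 0.182 0.064]
jar 0.62 [236. 250.] [0.646 0.246 0.064]
dishes 0.63 [330. 196.] [ 0.607 -0.112  0.064]
carton 0.64 [235. 332.] [0.522 0.392 0.   ]
```

View pics/scene0.png

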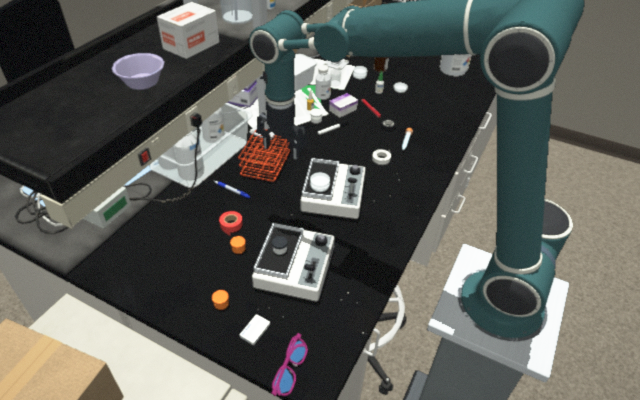

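View pics/side0.png

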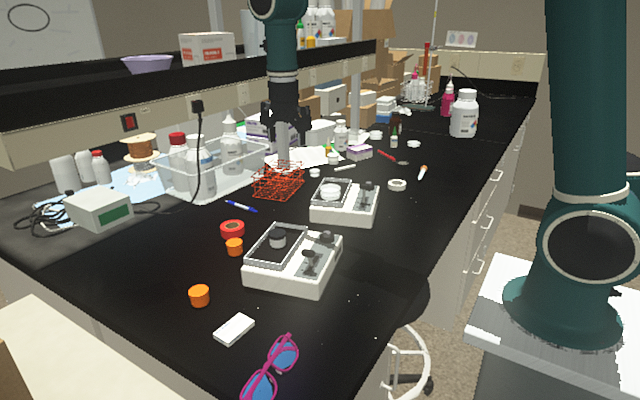

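The candidates for the jar are the dark-capped one at scene (279,243), on the shaker at (293,262), and two orange ones at (238,244) and (220,300), which stand on the bench and are look-alikes. The shaker at (333,190) carries the dishes. So the shaker at (293,262) is the one to set. I'll confirm this in a crop.

Run:
```python
import cv2,numpy as np
a=cv2.imread('pics/scene0.png')[215:310,245:345];b=cv2.imread('pics/side0.png')[215:310,235:355]
a=cv2.resize(a,None,fx=3.6,fy=3.6*1,interpolation=cv2.INTER_CUBIC);b=cv2.resize(b,None,fx=3.6,fy=3.6,interpolation=cv2.INTER_CUBIC)
cv2.imwrite('pics/crop1.png',np.hstack([a,b]))
```

```text
(no output)
```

View pics/crop1.png

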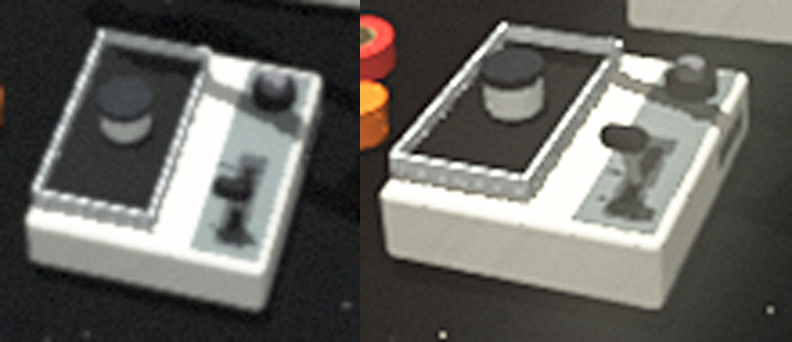

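The crop shows the dark-capped jar at scene (279,243), on the near shaker, so that one is confirmed. Its lever handle is at scene (309,266) and side (309,252), and its button is at scene (321,238) and side (327,232). Next I'll fit the shaker pose to its corners.

Run:
```python
from h import *
from scipy.optimize import least_squares
np.set_printoptions(precision=4,suppress=True)
P={n:viewer.read_camera(n) for n in['scene','side']}
A=dict(scene=(245,215,0),side=(235,215,360))
obs=[]
def add(n,X,u,v): a=A[n];obs.append((n,X,np.array([(u-a[2])/3.6+a[0],v/3.6+a[1]])))
for n,l in dict(scene=[(100,32),(208,50),(35,190),(152,215)],side=[(503,25),(620,42),(390,158),(525,180)]).items():
    for (u,v),X in zip(l,[(.087,-.085,.075),(-.003,-.085,.075),(.087,.085,.075),(-.003,.085,.075)]): add(n,X,u,v)
B=(-.058,-.065,.075)
add('scene',(-.09,.1,.057),263,277);add('side',(-.09,.1,.057),662,247);add('scene',(.09,.1,.057),28,215);add('side',(.09,.1,.057),384,185)
add('scene',B,275,84);add('side',B,692,62)
def w(t,X): c,s=np.cos(t[2]),np.sin(t[2]);return np.array([t[0]+c*X[0]-s*X[1],t[1]+s*X[0]+c*X[1],X[2]])
f=lambda t:np.concatenate([proj(P[n],w(t,X))-o for n,X,o in obs])
r=least_squares(f,[.56,.16,0],loss='soft_l1');t=r.x;print(t,f(t).reshape(-1,2))
for n,X in dict(off=(-.058,.068,.104),low=(-.058,.04,.11),high=(-.058,.012,.104),btn=B).items():
    print(n,w(t,X),proj(P['scene'],w(t,X)),proj(P['side'],w(t,X)))
# triangulate tip, button
for q in [((309.4,265.8),(308.6,252.5)),((321.4,238.3),(327.2,232.2))]:
    g=lambda X:np.concatenate([proj(P['scene'],X)-q[0],proj(P['side'],X)-q[1]])
    x=least_squares(g,[.5,.15,.1]);print(x.x,x.fun)
np.save('t.npy',t)
```

```text
[0.536  0.169  0.2534] [[ 0.6723 -1.0321]
 [ 1.2897 -0.0713]
 [-0.5259  0.4049]
 [ 0.2237  0.4917]
 [-0.2256 -0.6164]
 [ 0.7168 -0.4555]
 [-0.3058 -0.961 ]
 [ 0.6105 -0.2092]
 [ 0.6922 -0.8709]
 [-0.1142 -0.2461]
 [-1.1133  1.9579]
 [-2.3189  2.0802]
 [ 0.0801 -0.6974]
 [-0.3302  1.1451]]
off [0.4628 0.2203 0.104 ] [309.9504 267.362 ] [308.3994 252.9853]
low [0.4698 0.1932 0.11  ] [312.6401 257.6407] [312.6305 243.5458]
high [0.4768 0.1661 0.104 ] [315.1542 251.1794] [316.7486 239.2894]
btn [0.4962 0.0915 0.075 ] [321.469 237.636] [326.892  233.3674]
[0.4681 0.2123 0.0987] [ 0.1778 -0.0575 -0.1465  0.0433]
[0.4907 0.1006 0.0842] [ 0.4024 -0.1006 -0.3472  0.0837]
```

Call:
step_arm(
  series=[0.04, -0.035, 0, -0.04, 0.085, -0.07, 0, -0.08, 0.125, -0.105, 0, -0.12, 0.17, -0.145, 0, -0.16, 0.215, -0.185, 0, -0.21, 0.258, -0.221, 0.03, -0.253, 0.258, -0.221, 0.03, -0.253],
  gripper=0,
)

```text
time: 1.88
tool_pos: [0.4499, 0.2595, 0.1989]
tcp_rot: [-1.915, -2.487, 0.006]
wrist_force: [-0.4, -0.9, -0.9]
width: -0.003
grip_force: 0.0
```

Run:
```python
from h import *
from scipy.spatial.transform import Rotation as R
np.set_printoptions(precision=4,suppress=True)
s=monitor.read_state();M=R.from_rotvec(s['tcp_rot']).as_matrix();print(s['tool_pos'],M)
p=viewer.read_camera('wrist');save(p,'wrist1.png');H=np.array(p['hand_eye']);K=np.array(p['intrinsics']);print(H,K)
T=np.eye(4);T[:3,:3]=M;T[:3,3]=s['tool_pos'];C=T@H
def pw(X):
    c=np.linalg.inv(C)@np.append(X,1);c=c[:3];th=np.arctan2(np.hypot(c[0],c[1]),-c[2]);a=np.arctan2(-c[1],c[0]);return K[0,2]+K[0,0]*th*np.cos(a),K[1,2]+K[1,1]*th*np.sin(a)
t=np.load('t.npy');c,sn=np.cos(t[2]),np.sin(t[2])
for X in [(-.058,.068,.104),(-.058,-.065,.075),(-.09,.1,.057),(-.09,-.1,.057),(-.003,.085,.075)]:
    print(X,pw([t[0]+c*X[0]-sn*X[1],t[1]+sn*X[0]+c*X[1],X[2]]))
for l in ['lever_tip','start_top']:print(l,[(r['score'],r['point']) for r in viewer.spot_point(p,l)])
```

```text
[0.4499 0.2595 0.1989] [[-0.2553  0.9669 -0.0046]
 [ 0.9669  0.2553 -0.0014]
 [-0.0002 -0.0048 -1.    ]]
[[-0.0004  0.9508  0.3099  0.0799]
 [ 1.      0.0009 -0.0016  0.0008]
 [-0.0018  0.3099 -0.9508 -0.1422]
 [ 0.      0.      0.      1.    ]] [[309.7069   0.     318.6239]
 [  0.     309.7069 202.0791]
 [  0.       0.       1.    ]]
(-0.058, 0.068, 0.104) (np.float64(320.6615291407975), np.float64(250.70501791429564))
(-0.058, -0.065, 0.075) (np.float64(319.7241981356028), np.float64(340.54308812931936))
(-0.09, 0.1, 0.057) (np.float64(287.55683956993295), np.float64(198.42573465083348))
(-0.09, -0.1, 0.057) (np.float64(294.19198035493423), np.float64(349.965369551014))
(-0.003, 0.085, 0.075) (np.float64(379.55289982460056), np.float64(220.01800851151694))
lever_tip [(0.54, [324.2, 248.6])]
start_top [(0.45, [322.1, 343.4])]
```

View pics/wrist1.png

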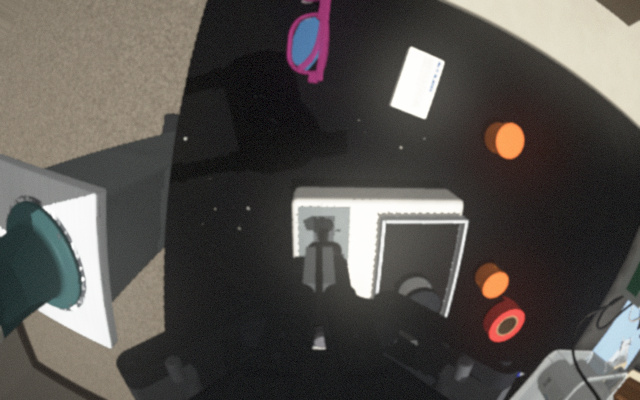

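The wrist view shows the lever handle at about (322,249) and the rim corner at (382,220). Both are within 3 px of the fit. I'll go down beside the handle and then push along tool −x.

Call:
step_arm(
  series=[0, 0.005, 0.05, 0, 0, 0.005, 0.105, 0, 0, 0.005, 0.105, 0, 0, 0.005, 0.105, 0],
)

```text
time: 2.52
tool_pos: [0.4609, 0.2592, 0.0983]
tcp_rot: [1.925, 2.481, 0.004]
wrist_force: [0.6, -0.1, 1.6]
width: 0.003
grip_force: 0.0
```

Call:
step_arm(
  series=[-0.01, 0, 0, 0, -0.02, 0, 0, 0, -0.028, 0, 0, 0, -0.036, 0, 0, 0, -0.044, 0, 0, 0, -0.052, 0, 0, 0, -0.06, 0, 0, 0, -0.06, 0, 0, 0],
)

```text
time: 3.52
tool_pos: [0.474, 0.2002, 0.0961]
tcp_rot: [1.924, 2.483, -0.001]
wrist_force: [-0.0, 0.4, 1.1]
width: -0.001
grip_force: 0.4
```

Call:
step_arm(
  series=[-0.006, 0, 0, 0, -0.012, 0, 0, 0, -0.016, 0, 0, 0, -0.016, 0, 0, 0],
)

```text
time: 4.03
tool_pos: [0.4779, 0.1853, 0.0961]
tcp_rot: [-1.924, -2.484, 0.001]
wrist_force: [0.5, -0.0, 0.2]
width: 0.002
grip_force: 0.0
```

Run:
```python
from h import *
im=[]
for n,o in dict(scene=(245,215),side=(235,205)).items():
    p=viewer.read_camera(n);save(p,n+'2.png');print([(r['score'],r['point']) for r in viewer.spot_point(p,'lever_tip')])
    im.append(cv2.resize(p['image'][o[1]-20:o[1]+90,o[0]:o[0]+110],None,fx=3.6,fy=3.6,interpolation=cv2.INTER_CUBIC))
cv2.imwrite('pics/crop2.png',np.hstack(im)[:,:,::-1])
```

```text
[(0.73, [278.8, 249.6]), (0.41, [313.2, 251.3])]
[(0.53, [314.9, 240.8])]
```

View pics/crop2.png

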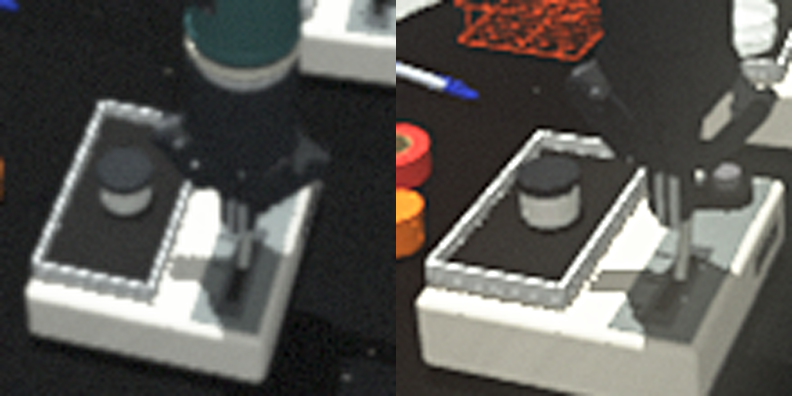

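The handle is hidden behind the finger and there is no resistance now, so the lever has probably snapped on. I'll back off, go up and check.

Call:
step_arm(
  series=[0.012, 0, 0, 0, 0.012, 0, -0.05, 0, 0.012, 0, -0.09, 0, 0.04, 0, -0.09, 0, 0.04, 0, -0.09, 0],
)

```text
time: 4.85
tool_pos: [0.4677, 0.2263, 0.1872]
tcp_rot: [1.92, 2.486, 0.003]
wrist_force: [0.2, 0.6, -0.7]
width: 0.004
grip_force: 0.0
```

Run:
```python
from h import *
im=[]
for n,o in dict(scene=(245,215),side=(235,205)).items():
    p=viewer.read_camera(n);print([(r['score'],r['point']) for l in('lever_tip','start_top') for r in viewer.spot_point(p,l)])
    im.append(cv2.resize(p['image'][o[1]-20:o[1]+90,o[0]:o[0]+110],None,fx=3.6,fy=3.6,interpolation=cv2.INTER_CUBIC))
cv2.imwrite('pics/crop3.png',np.hstack(im)[:,:,::-1])
```

```text
[(0.52, [315.5, 249.1]), (0.4, [291.9, 268.9])]
[(0.73, [235.4, 327.6]), (0.62, [317.3, 237.8]), (0.58, [324.7, 229.3])]
```

View pics/crop3.png

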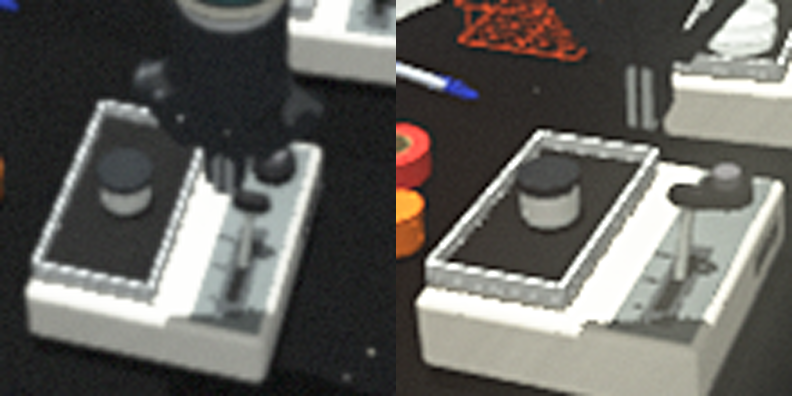

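The lever handle is at scene (315,251) and side (317,240), exactly where the fit puts high. Now to the button.

Call:
step_arm(
  series=[-0.05, -0.002, 0, 0, -0.1, -0.004, 0, 0, -0.139, -0.006, 0, 0, -0.139, -0.006, 0.05, 0, -0.139, -0.006, 0.095, 0, -0.139, -0.006, 0.095, 0, -0.139, -0.006, 0.095, 0],
)

```text
time: 6.02
tool_pos: [0.4977, 0.0883, 0.0924]
tcp_rot: [1.923, 2.483, 0.001]
wrist_force: [0.9, 0.2, 0.2]
width: 0.003
grip_force: 0.0
```

Run:
```python
from h import *
print(monitor.read_state()['tool_pos'])
im=[]
for n,o in dict(scene=(265,205),side=(265,195)).items():
    p=viewer.read_camera(n)
    im.append(cv2.resize(p['image'][o[1]-20:o[1]+90,o[0]:o[0]+110],None,fx=3.6,fy=3.6,interpolation=cv2.INTER_CUBIC))
cv2.imwrite('pics/crop4.png',np.hstack(im)[:,:,::-1])
```

```text
[0.49773362 0.08825705 0.09241898]
```

View pics/crop4.png

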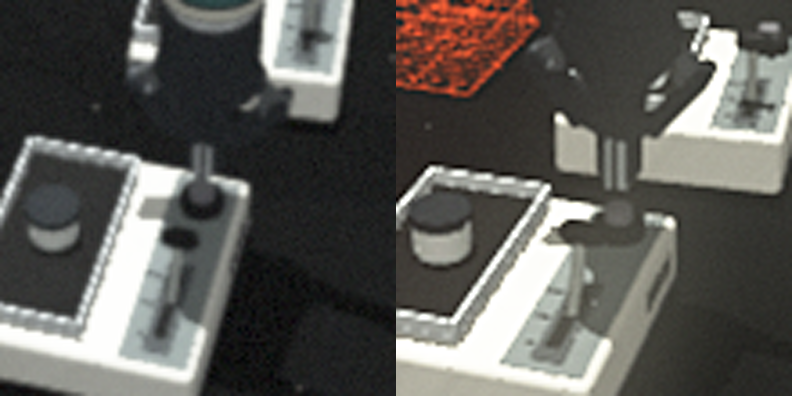

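The fingertips are centred over the button in both views, at scene crop (202,185) and side crop (617,190). Pressing now.

Call:
step_arm(
  series=[0, 0, 0.01, 0, 0, 0, 0.016, 0, 0, 0, 0.019, 0, 0, 0, 0.021, 0, 0, 0, 0.022, 0, 0, 0, 0.022, 0],
)

```text
time: 6.88
tool_pos: [0.4979, 0.0886, 0.0727]
tcp_rot: [1.923, 2.483, 0.001]
wrist_force: [-8.0, -1.2, 22.5]
width: -0.004
grip_force: 11.5
```

Call:
step_arm(
  series=[0, 0, 0, 0, 0, 0, 0.001, 0, 0, 0, 0.001, 0],
)

```text
time: 7.25
tool_pos: [0.4979, 0.0886, 0.0726]
tcp_rot: [1.923, 2.484, 0.001]
wrist_force: [-10.5, -1.7, 28.8]
width: -0.003
grip_force: 14.5
```

Run:
```python
from h import *
s=monitor.read_state();print(s['tool_pos'],s['wrist_force'],s['torque'])
p=viewer.read_camera('scene');a=p['image'][210:265,290:345];p=viewer.read_camera('side');b=p['image'][205:260,295:350]
cv2.imwrite('pics/crop5.png',cv2.resize(np.hstack([a,b]),None,fx=7,fy=7,interpolation=cv2.INTER_CUBIC)[:,:,::-1])
```

```text
[0.49793223 0.08858012 0.0725548 ] [-10.45898671  -1.71196856  28.7988927 ] [-0.21927238  1.76107868  0.03077769]
```

View pics/crop5.png

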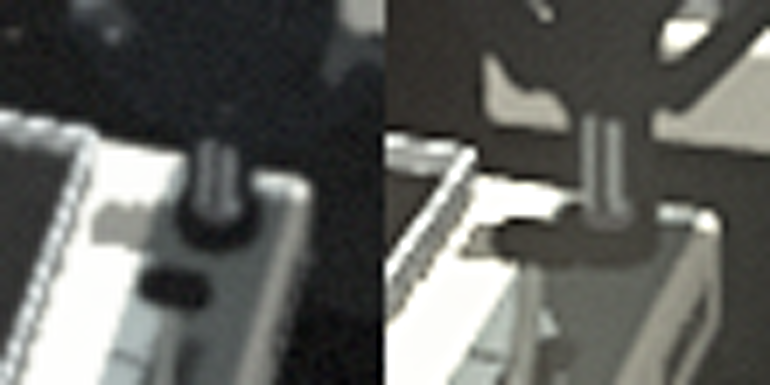

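Contact is stiff at z 0.0726, where a fully pressed button should give about 0.069. I'll release in small steps to get the force profile and see whether this is the button's stop or the collar.

Call:
step_arm(
  series=[0, 0, -0.004, 0, 0, 0, -0.004, 0],
)

```text
time: 7.6
tool_pos: [0.4977, 0.0885, 0.0734]
tcp_rot: [1.923, 2.483, 0.002]
wrist_force: [0.6, 0.0, 4.2]
width: 0.002
grip_force: 2.3
```

Call:
step_arm(
  series=[0, 0, -0.0015, 0, 0, 0, -0.0015, 0],
)

```text
time: 7.85
tool_pos: [0.4977, 0.0885, 0.0741]
tcp_rot: [1.923, 2.483, 0.002]
wrist_force: [2.1, 1.0, 4.7]
width: 0.003
grip_force: 2.1
```

Call:
step_arm(
  series=[0, 0, -0.0015, 0, 0, 0, -0.0015, 0],
)

```text
time: 8.1
tool_pos: [0.4973, 0.0884, 0.0754]
tcp_rot: [1.923, 2.484, 0.001]
wrist_force: [2.7, 2.0, 2.5]
width: 0.001
grip_force: 1.7
```

Call:
step_arm(
  series=[0, 0, -0.0015, 0, 0, 0, -0.0015, 0],
)

```text
time: 8.35
tool_pos: [0.4966, 0.0882, 0.0766]
tcp_rot: [-1.923, -2.484, 0.001]
wrist_force: [2.4, 1.0, 2.9]
width: -0.002
grip_force: 1.4
```

Call:
step_arm(
  series=[0, 0, -0.0015, 0, 0, 0, -0.0015, 0],
)

```text
time: 8.6
tool_pos: [0.4962, 0.0881, 0.078]
tcp_rot: [-1.923, -2.483, 0.002]
wrist_force: [1.1, 0.3, 1.8]
width: 0.0
grip_force: 1.0
```

Call:
step_arm(
  series=[0, 0, -0.0015, 0, 0, 0, -0.0015, 0],
)

```text
time: 8.85
tool_pos: [0.4957, 0.0882, 0.0792]
tcp_rot: [-1.922, -2.483, 0.003]
wrist_force: [0.4, -0.1, 0.1]
width: 0.001
grip_force: 0.0
```

Call:
step_arm(
  series=[0, 0, -0.006, 0, 0, 0, -0.006, 0],
)

```text
time: 9.1
tool_pos: [0.497, 0.0883, 0.0862]
tcp_rot: [1.923, 2.484, 0.001]
wrist_force: [0.3, 0.6, -0.1]
width: -0.001
grip_force: 0.0
```

The spring profile runs from about 0.0787 to 0.073, falling from 5 N to 1.5 N. That is the full 6 mm travel with a 3.5 mm height bias, so the button was fully pressed and is up again. I'll retreat.

Call:
step_arm(
  series=[0, 0, -0.05, 0, 0, 0, -0.1, 0, 0, 0, -0.12, 0, 0, 0, -0.12, 0, 0, 0, -0.12, 0],
)

```text
time: 9.72
tool_pos: [0.4959, 0.0882, 0.2044]
tcp_rot: [-1.923, -2.483, 0.002]
wrist_force: [-0.9, -0.2, -0.6]
width: -0.004
grip_force: 0.0
```

Run:
```python
from h import *
for n in('scene','side'):
    p=viewer.read_camera(n)
    for l in('lever_tip','jar','dishes','carton','tape'):print(n,l,[(r['score'],r['point']) for r in viewer.spot_point(p,l)])
print(job.finish_job())
```

```text
scene lever_tip [(0.6, [315.0, 252.7])]
scene jar [(0.84, [219.6, 301.3]), (0.48, [278.2, 247.9]), (0.46, [238.3, 247.1]), (0.41, [333.4, 194.8])]
scene dishes []
scene carton [(0.67, [253.9, 332.4])]
scene tape [(0.7, [380.1, 159.3])]
side lever_tip [(0.72, [315.2, 239.6])]
side jar [(0.87, [195.2, 301.3]), (0.8, [235.9, 249.1]), (0.52, [275.7, 240.7])]
side dishes [(0.55, [330.0, 194.5])]
side carton [(0.92, [234.1, 331.4])]
side tape []
the job is handed in; nothing more can be done
None
```

I pushed the jar shaker's lever to high, then pressed its start button fully down and let it come back up; I saw no sign that anything else moved, and the job is handed in (no verdict was returned).

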